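# Stack the parts of two assemblies on their press nests

### The job

Load both press nests ready for pressing, threading each part flat over the nest's post. On the green nest stack, from the bottom up, the steel flange, the orange buffer ring and the white collar; on the red nest stack the black pulley and then the brass bush. Leave the blue ring, the yellow hand knob and the little green box of screws where they are.

Things in the scene. Friction and masses are not known exactly. Their poses are not given: they have to be found in the camera images.
- nest_green: Green press nest, fixed upright on the bench: green-painted round foot 80 mm across and 14 mm high, on it a raised seat of the same colour 66 mm across whose top is 18 mm above the bench, and in its middle a steel locating post 14 mm thick with tapered tip, its top 72 mm above the bench. Origin: centre of the underside of the foot, on the post's axis; z up.
- nest_red: Red press nest, fixed upright on the bench: red-painted round foot 80 mm across and 14 mm high, on it a raised seat of the same colour 66 mm across whose top is 18 mm above the bench, and in its middle a steel locating post 14 mm thick with tapered tip, its top 72 mm above the bench. Origin: centre of the underside of the foot, on the post's axis; z up.
- flange: Steel flange: bright metal ring with six dark dots on its top, 64 mm outside diameter, 16 mm high, about 0.3 kg. Loose, lying flat; alike all round, through-hole 26 mm. Origin: centre of its underside, z axis up through the hole.
- buffer: Orange buffer ring: orange plastic with black radial marks on its top, 56 mm outside diameter, 18 mm high. Loose, lying flat; alike all round, through-hole 26 mm. Origin: centre of its underside, z axis up through the hole.
- collar: White collar: plain white plastic ring, 46 mm outside diameter, 20 mm high. Loose, lying flat; alike all round, through-hole 26 mm. Origin: centre of its underside, z axis up through the hole.
- pulley: Black pulley: black plastic ring with three grey dots on its top, 60 mm outside diameter, 18 mm high. Loose, lying flat; alike all round, through-hole 26 mm. Origin: centre of its underside, z axis up through the hole.
- bush: Brass bush: yellowish metal ring, 44 mm outside diameter, 20 mm high, about 0.16 kg. Loose, lying flat; alike all round, through-hole 26 mm. Origin: centre of its underside, z axis up through the hole.
- blue_ring: Blue plastic ring, not needed, 54 mm outside diameter, 18 mm high; to be left alone. Loose, lying flat; alike all round, through-hole 26 mm. Origin: centre of its underside, z axis up through the hole.
- star_knob: Yellow five-lobed plastic hand knob, 49 mm across, 29 mm high, standing loose on the bench; to be left alone. Origin: centre of its underside.
- screw_box: Small open green plastic box of dark screws, 70 x 56 mm (its x, y) and 30 mm high, loose on the bench; to be left alone. Origin: centre of its underside.
Not all that is in view belongs to the job. What is shaped like the bush but purple or turquoise is not meant.

How it is judged:
At the end, for the whole second after the job is handed in: Green nest, bottom up: flange, orange buffer ring, white collar, undersides 18, 34, 52 mm above its foot's underside; red nest: black pulley, brass bush, at 18 and 36 mm. Each within 5 mm of that height and 9 mm of the post's axis, flat within 0.12 rad, released and at rest (horizontal distance between each of flange, buffer, collar and nest_green below 0.009 m and z of flange in the frame of nest_green between 0.013 and 0.023 m and angle between each of flange, buffer, collar, pulley, bush's own z axis and vertical below 0.12 rad and linear speed of each of flange, buffer, collar, pulley, bush below 0.02 m/s and angular speed of each of flange, buffer, collar, pulley, bush below 0.2 rad/s and z of buffer in the frame of nest_green between 0.029 and 0.039 m and z of collar in the frame of nest_green between 0.047 and 0.057 m and horizontal distance between each of pulley, bush and nest_red below 0.009 m and z of pulley in the frame of nest_red between 0.013 and 0.023 m and z of bush in the frame of nest_red between 0.031 and 0.041 m); the robot touches nothing.
It fails at once if the blue ring is moved by more than 25 mm (distance of blue_ring from where it was at the start of the episode above 0.025 m).
It fails at once if the yellow hand knob is moved by more than 25 mm (distance of star_knob from where it was at the start of the episode above 0.025 m).
It fails at once if the box of screws is moved by more than 25 mm (distance of screw_box from where it was at the start of the episode above 0.025 m).
It also fails if it takes over 120 s, if anything falls off the work surface, if the arm or the gripper's body presses on something with over 40 N, if the wrist force passes 120 N, or if a joint passes its speed limit or range.

### The arm

A 6-joint arm with a two-finger parallel gripper is mounted at the origin on the work surface. World frame = base frame: x ahead of the robot, y to its left, z up, the work surface at z = 0. Lengths are in m, angles in rad, forces in N, time in s.
With the tool pointing down it reaches from about 0.375 to 0.9 m from the base axis. Payload 3.1 kg.
Tool frame: the origin (TCP) lies at the centre of the arm's flange, where the gripper is bolted on; the fingertips stand tip_reach ahead of it and the grasp point (between the pads) lies 164 mm ahead of it (tip_reach is the distance from the TCP to the fingertips, in m); z points along the fingers, y is the direction in which the jaws open and shut (so a half turn about z gives the same grasp; the last joint's range is limited). The gripper opens to 87 mm and grips with 3 to 60 N. Pads are 19 mm wide; open, the fingers measure 117 mm over their backs; the gripper's body (75 mm by 190 mm) begins 51 mm behind the grasp point.
Start: joints at [-1.504, 0.527, 1.433, -0, 1.181, -0.178], TCP at [0.152, -0.606, 0.405] pointing down, gripper open.
Joint ranges: [-3.08, 3.08], [-0.75, 2.2], [0.22, 2.44], [-1.43, 4.57], [0, 2.65], [-2.85, 2.85]. Speed limits (rad/s): [2.79, 2.79, 3.14, 3.14, 3.14, 3.14].

### API

Orientations are given as a unit quaternion [x, y, z, w].
In Python, from rig import get_obs, camera, hand_in, tip_reach gives the robot as it stands. The module is installed in compiled form; this text tells all that it offers.
- The arm moves only by the tool servo_tool, never from a script. Its argument "steps" is one flat list of numbers, 5 for each row, row after row: the finger opening in m, from 0 to 0.087, then the shift along the tool's x, y, z in m, then the turn about the tool's z in rad. A call has 1 to 12 rows; each row is the pose to reach, as a shift and turn from the pose commanded when the call began, along the tool's axes at that moment; what a row does not reach only later rows make up. A row lasts 1/8 s, in which the tool goes at most 62.5 mm and 10.7 degrees, less where a joint would pass 70% of its speed; a pose out of reach is approached as far as the arm can. A call with a gripper value outside its range is refused whole. The fingers move at their own pace and stop on an object; "force" is the grip in N (left out, the last holds). Time passes only in rows, so rows that repeat a pose let the fingers close. It gives the time, the measured TCP pose, the force and the opening at its end, in the units of the state.
- get_obs(): the state, without advancing time (a new reading comes with each control period).
- camera(name): name is "side" or "top"; returns a dict with "pixels" (480x640x3 uint8, blue, green, red), "vertical_fov" (degrees; the focal length in pixels is half the picture's height over the tangent of half this angle, whatever the lens; pixels are square), "cx", "cy" (the principal point, pixels), "D" ([k1, k2, p1, p2, k3] as OpenCV has them; the pictures are not rectified), "T" (4x4, takes a point from camera to world coordinates). Camera axes: x right, y up, looking along -z (the intrinsics and any distortion apply to the point x, -y, -z); pixel columns grow to the right and rows downward; lengths in m; the calibration is good to about 2 mm. A picture is of the moment at which its call begins. There is no depth.
- hand_in(): hands the job in, once; it reports no verdict.
The state is a dict: "time": time; "q": joint angles; "joint_velocities": joint speeds; "joint_torque": joint torques, N m; "position": TCP position; "tool_rot": TCP orientation; "ft_force": force on the tool from outside, world axes, zero at the start; "moment": the same for the moment, N m; "grip_width": finger opening in m.
Only numpy, scipy, OpenCV 4.12 (cv2) and the standard library are available. Lean on these libraries where they do the work, as an engineer would, in place of code of your own. Each camera call takes 0.05 s, during which the arm holds its last target.

## Working session

There is one attempt and no reset: what is moved stays moved. The work goes in short steps, Python scripts to look and compute and a tool call to move; the robot and the scene stay as the last step left them, time stands still between calls to the robot, and variables do not carry over. Pictures are saved under pics/ and viewed, and the job is handed in when it is done.

Besides the shell and the picture viewer there is one more tool, called after "Call:" by a JSON object that holds its "op" and its "data", one argument or row to a line. servo_tool: Moves the arm, as the interface text tells. Its arguments: {"type":"object","properties":{"steps":{"type":"array"},"force":{"type":"number"}},"required":["steps"]}

```bash
mkdir -p pics; python3 - <<'E'
from rig import *
import cv2
print(get_obs(), tip_reach)
for n in("top","side"):
    c=camera(n); cv2.imwrite(f"pics/{n}0.png",c["pixels"]); print({k:v for k,v in c.items() if k!="pixels"})
E
```

```text
{'time': 0.0, 'q': array([-1.50452244e+00,  5.28460394e-01,  1.43388323e+00, -4.23491265e-05,
        1.18138429e+00, -1.78521350e-01]), 'joint_velocities': array([-7.85292892e-05,  9.20127708e-05,  7.77043271e-04,  1.75554189e-03,
       -9.25429754e-04, -5.03673534e-04]), 'joint_torque': array([ 2.37195854e-03, -4.40039170e+01, -1.76592010e+01,  6.33570878e-02,
        5.81863336e-02, -1.62264178e-04]), 'position': array([ 0.15146172, -0.60602205,  0.40378082]), 'tool_rot': array([ 9.92517209e-01,  1.22100166e-01,  4.03379378e-05, -1.06704487e-03]), 'ft_force': array([-0.30170571,  0.59421262,  0.00524361]), 'moment': array([-0.04517179,  0.0237298 , -0.0220591 ]), 'grip_width': 0.0870621309087369} 0.1822
{'vertical_fov': 53.59547035844925, 'cx': 315.63581907630817, 'cy': 236.8466810737719, 'D': array([0.00572621, 0.        , 0.        , 0.        , 0.        ]), 'T': array([[ 0.02688999,  0.98978999, -0.13997391,  0.37330563],
       [-0.99955539,  0.02842734,  0.00899497, -0.04050941],
       [ 0.01288222,  0.1396698 ,  0.99011433,  0.91102125],
       [ 0.        ,  0.        ,  0.        ,  1.        ]])}
{'vertical_fov': 48.937029275226465, 'cx': 317.2704973862311, 'cy': 240.26789481411421, 'D': array([-0.08843116,  0.        ,  0.        ,  0.        ,  0.        ]), 'T': array([[-0.97783753,  0.12371551, -0.16890306,  0.31126807],
       [-0.20870133, -0.6401719 ,  0.73934003,  0.77158406],
       [-0.01665916,  0.75820472,  0.6518037 ,  0.7486405 ],
       [ 0.        ,  0.        ,  0.        ,  1.        ]])}
```

View pics/top0.png

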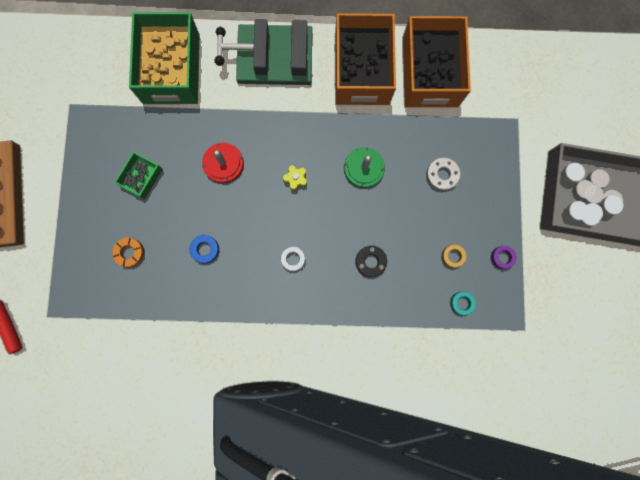

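View pics/side0.png

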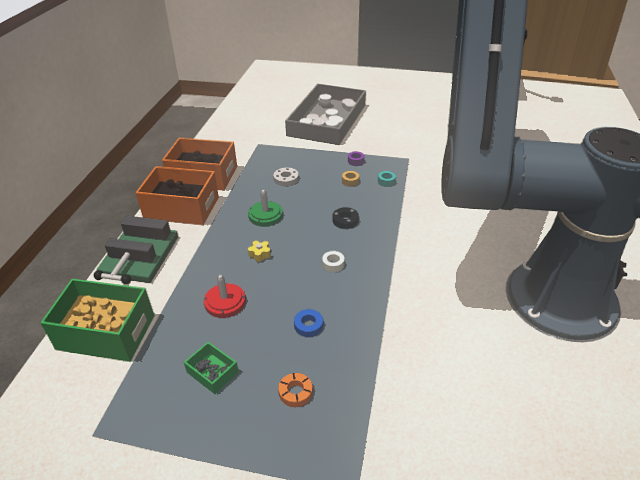

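```bash
cat > h.py <<'E'
import numpy as np, cv2
from rig import *
def cast(c,px,z):
    f=240/np.tan(np.radians(c["vertical_fov"]/2)); K=np.array([[f,0,c["cx"]],[0,f,c["cy"]],[0,0,1]])
    u=cv2.undistortPoints(np.asarray(px,float).reshape(-1,1,2),K,np.array(c["D"])).reshape(-1,2)
    d=np.c_[u[:,0],-u[:,1],-np.ones(len(u))]@c["T"][:3,:3].T; o=c["T"][:3,3]
    return o+d*((z-o[2])/d[:,2])[:,None]
def fit(c,mask,seed,z,r=34):
    m=np.zeros_like(mask); cv2.circle(m,seed,r,255,-1); m&=mask
    cs,_=cv2.findContours(m,cv2.RETR_EXTERNAL,cv2.CHAIN_APPROX_NONE)
    k=max(cs,key=cv2.contourArea)[:,0]
    p=cast(c,k,z)[:,:2]; (x,y),rad=cv2.minEnclosingCircle(np.float32(p*1000))
    e=cv2.fitEllipse(np.float32(p*1000))
    return np.round([x,y,2*rad],1),np.round([*e[0],*e[1]],1)
E
python3 - <<'E'
from h import *
S={"nest_red":((222,162),(225,299),7),"nest_green":((364,168),(265,212),7),"flange":((444,174),(286,176),8),"buffer":((128,253),(296,389),9),"collar":((293,259),(333,261),10),"pulley":((371,262),(345,217),9),"bush":((455,256),(351,178),10),"purple":((504,258),(356,158),10),"blue":((204,249),(308,322),9),"knob":((295,178),(260,251),15),"box":((139,175),(211,367),15)}
for i,n in enumerate(("top","side")):
    c=camera(n); im=c["pixels"]
    # mat background: bluish dark grey
    hsv=cv2.cvtColor(im,cv2.COLOR_BGR2HSV)
    for k,v in S.items():
        s=v[i]
        H,Sa,V=cv2.split(hsv)
        if k=="nest_red": m=((H<8)|(H>172))&(Sa>130)&(V>60)
        elif k in("nest_green","box"): m=(H>45)&(H<80)&(Sa>110)
        elif k in("flange","collar"): m=(V>135)&(Sa<60)
        elif k=="pulley": m=(V<75)
        elif k=="blue": m=(H>100)&(H<125)&(Sa>150)
        elif k=="purple": m=(H>130)&(H<165)&(Sa>100)
        else: m=(H<35)&(Sa>90)&(V>60)
        m=m.astype(np.uint8)*255
        print(n,k,*fit(c,m,s,v[2]/1000))
    crop=im[210:330,340:540] if n=="top" else im[130:240,300:420]
    cv2.imwrite(f"pics/crop_{n}.png",cv2.resize(crop,None,fx=4,fy=4,interpolation=cv2.INTER_CUBIC))
E
```

```text
top nest_red [643.4 137.8  81.9] [643.  138.   76.6  80. ]
top nest_green [ 642.  -140.3   80.9] [ 641.8 -139.9   76.    79.3]
top flange [ 635.4 -296.8   65.3] [ 635.5 -297.    62.9   63.3]
top buffer [460.8 307.2  60.6] [461.5 307.1  54.5  59.5]
top collar [457.5  -6.7 129.9] [457.6  -6.9 127.2 128.1]
top pulley [ 456.2 -155.6   61.3] [ 456.5 -155.3   57.5   59.7]
top bush [ 471.1 -313.5   46.6] [ 471.5 -313.4   42.4   45.2]
top purple [ 471.2 -409.3   47.4] [ 472.1 -408.9   41.9   45.9]
top blue [471.6 163.8  53.8] [471.6 163.8  50.5  52.7]
top knob [615.3  -5.2  51.5] [615.1  -5.9  42.9  45.5]
top box [611.6 296.2  93.4] [610.9 296.9  76.6  81.4]
side nest_red [643.6 136.1  88.1] [642.6 136.8  76.2  82.1]
side nest_green [ 643.4 -147.    79.3] [ 644.4 -146.3   68.4   73. ]
side flange [ 636.9 -347.5  238.1] [ 645.  -345.9  171.7  219.3]
side buffer [460.3 303.3  65.2] [460.4 304.   56.1  62.7]
side collar [432.9 -11.5 185.8] [417.9  -3.5  57.4 162.8]
side pulley [ 457.1 -156.4   75.3] [ 457.4 -155.5   58.7   73.6]
side bush [ 470.4 -315.5   64.4] [ 473.5 -316.6   39.7   65.7]
side purple [ 474.7 -421.7   40.8] [ 474.7 -422.3   36.3   38.8]
side blue [472.9 155.2  52.6] [472.9 155.1  49.6  51.2]
side knob [616.5  -5.3  66.3] [614.2  -6.5  45.   62.1]
side box [615.1 285.4  89.7] [614.7 285.1  66.5  83. ]
```

View pics/crop_top.png

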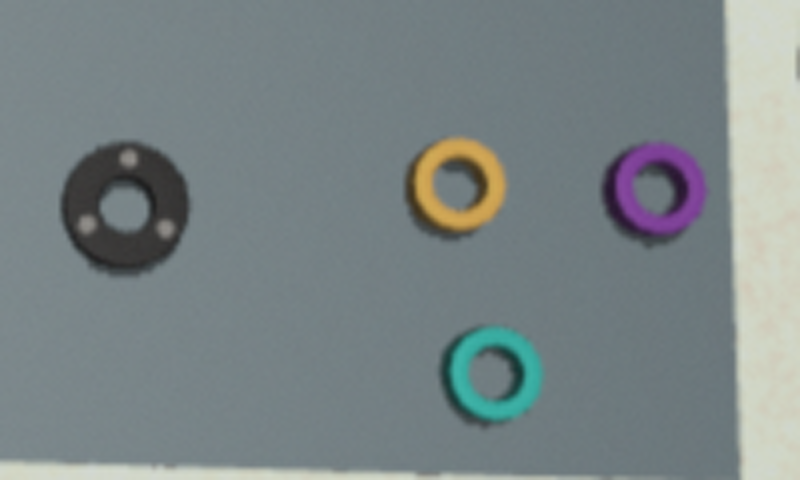

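The crop shows the brass-yellow bush at top-view (455,256); the purple (504,258) and turquoise (463,303) look-alikes are not meant. The pulley, with three grey dots, is at (371,262). Next I refine the collar and check the nest posts.

```bash
python3 - <<'E'
from h import *
c=camera("top"); im=c["pixels"]
hsv=cv2.cvtColor(im,cv2.COLOR_BGR2HSV); m=((hsv[...,2]>155)&(hsv[...,1]<60)).astype(np.uint8)*255
print(fit(c,m,(293,259),.01,20))
d=camera("side"); im2=d["pixels"]
hs=cv2.cvtColor(im2,cv2.COLOR_BGR2HSV); m=((hs[...,2]>155)&(hs[...,1]<60)).astype(np.uint8)*255
print(fit(d,m,(333,261),.01,20), fit(d,m,(286,176),.008,18))
r=lambda a:cv2.resize(a,(400,300),interpolation=cv2.INTER_CUBIC)
cv2.imwrite("pics/nests.png",np.vstack([np.hstack([r(im[132:192,182:262]),r(im[138:198,324:404])]),np.hstack([r(im2[265:325,185:265]),r(im2[175:235,225:305])])]))
E
```

```text
(array([459. ,  -5.9,  46.5]), array([459. ,  -5.5,  44.2,  44.8]))
(array([459.4, -17.8,  47.7]), array([459.4, -17.7,  44.7,  45.6])) (array([ 636.2, -305.6,   64.4]), array([ 636.3, -305.5,   60.9,   61.9]))
```

View pics/nests.png

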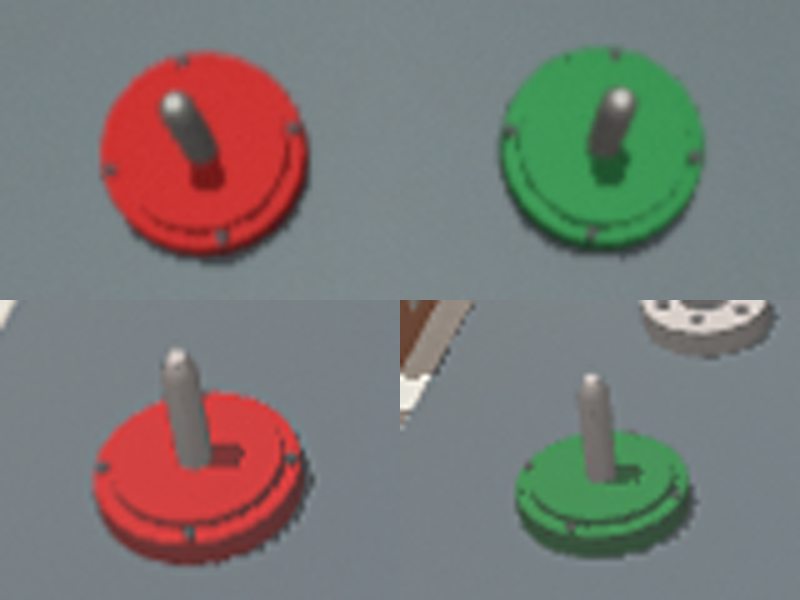

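The red and green posts show clearly. Their tips are at top-view (216.6,152) and (368.4,157.4), and side-view (220.6,275.4) and (263,190.4).

```bash
python3 - <<'E'
from h import *
c=camera("top");d=camera("side")
print(cast(c,[(216.6,152),(368.4,157.4)],.07),cast(d,[(220.6,275.4),(263,190.4)],.07))
E
```

```text
[[ 0.64357653  0.13703276  0.07      ]
 [ 0.64200018 -0.14088428  0.07      ]] [[ 0.64163049  0.13296971  0.07      ]
 [ 0.64153079 -0.14199621  0.07      ]]
```

Call:
{"op": "servo_tool", "data": {
  "steps": [0.087,0.542,-0.185,0.1,0.245,0.087,0.542,-0.185,0.1,0.245,0.087,0.542,-0.185,0.1,0.245,0.087,0.542,-0.185,0.1,0.245,0.087,0.542,-0.185,0.1,0.245,0.087,0.542,-0.185,0.1,0.245,0.087,0.542,-0.185,0.1,0.245,0.087,0.542,-0.185,0.1,0.245,0.087,0.542,-0.185,0.1,0.245,0.087,0.542,-0.185,0.1,0.245,0.087,0.542,-0.185,0.1,0.245,0.087,0.542,-0.185,0.1,0.245],
  "force": 25
}}

```text
time: 1.9
position: [0.6314, -0.2966, 0.305]
tool_rot: [1.0, -0.001, -0.0, 0.0]
ft_force: [0.3, -0.0, -0.4]
grip_width: 0.0871
```

```bash
python3 - <<'E'
from h import *
for i in range(1):
    c=camera("side"); print(get_obs()["position"],get_obs()["q"])
t=camera("top")
r=lambda a:cv2.resize(a,(400,400),interpolation=cv2.INTER_CUBIC)
cv2.imwrite("pics/a1.png",np.hstack([r(c["pixels"][80:230,210:360]),r(t["pixels"][90:240,370:520])]))
E
```

```text
[ 0.63120109 -0.296988    0.30512495] [-5.99482757e-01  7.34521674e-01  1.31665840e+00 -6.22347441e-04
  1.09067993e+00  9.73904623e-01]
```

View pics/a1.png

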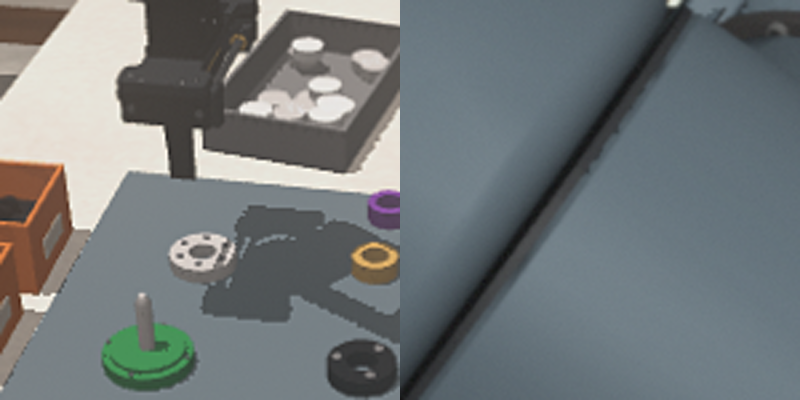

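Call:
{"op": "servo_tool", "data": {
  "steps": [0.087,0.002,-0.002,0.06,0,0.087,0.002,-0.002,0.1,0,0.087,0.002,-0.002,0.12,0,0.087,0.002,-0.002,0.12,0,0.05,0.002,-0.002,0.12,0,0.05,0.002,-0.002,0.12,0,0.05,0.002,-0.002,0.12,0,0.05,0.002,-0.002,0.12,0,0.05,0.002,-0.002,0.12,0,0.05,0.002,-0.002,0.12,0],
  "force": 40
}}

```text
time: 3.25
position: [0.6347, -0.294, 0.1854]
tool_rot: [1.0, 0.0, 0.001, 0.001]
ft_force: [-1.4, -3.0, 4.0]
grip_width: 0.0638
```

Call:
{"op": "servo_tool", "data": {
  "steps": [0.05,0,0,-0.05,0,0.05,0,0,-0.09,0,0.05,0.007,-0.05,-0.09,0,0.05,0.007,-0.1,-0.09,0,0.05,0.007,-0.153,-0.09,0,0.05,0.007,-0.153,-0.09,0,0.05,0.007,-0.153,-0.09,0,0.05,0.007,-0.153,-0.09,0]
}}

```text
time: 4.25
position: [0.6415, -0.1415, 0.2741]
tool_rot: [1.0, -0.001, -0.0, -0.0]
ft_force: [-0.5, 0.0, -3.0]
grip_width: 0.0636
```

```bash
cat > look.py <<'E'
from h import *
import sys
n,x,y,w,out=sys.argv[1],*map(int,sys.argv[2:5]),sys.argv[5]
c=camera(n); o=get_obs(); print(o["time"],np.round(o["position"],4),np.round(o["ft_force"],1),o["grip_width"])
a=c["pixels"][max(0,y-w):y+w,max(0,x-w):x+w]
cv2.imwrite("pics/"+out,cv2.resize(a,None,fx=600/a.shape[0],fy=600/a.shape[0],interpolation=cv2.INTER_CUBIC))
E
python3 look.py side 263 195 50 g1.png
```

```text
4.3 [ 0.6415 -0.1417  0.2743] [-0.4 -0.8 -3.6] 0.06354135466248562
```

View pics/g1.png

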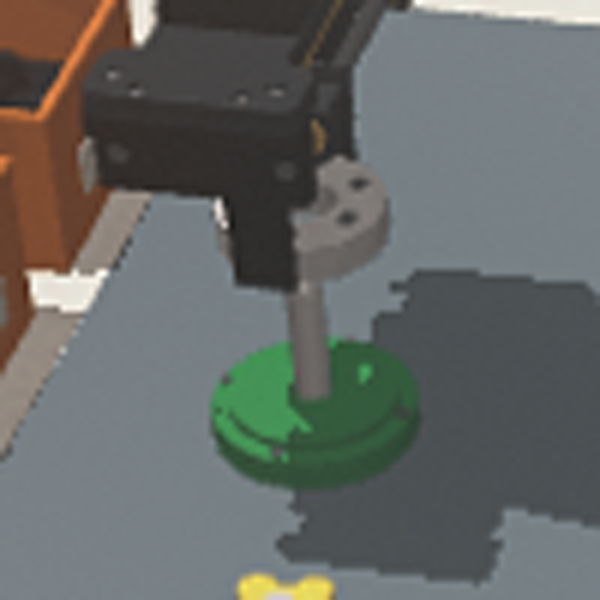

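The flange is held level above the post, roughly centred, so I lower it.

Call:
{"op": "servo_tool", "data": {
  "steps": [0.05,0,0,0.025,0,0.05,0,0,0.045,0,0.05,0,0,0.06,0,0.05,0,0,0.067,0,0.05,0,0,0.07,0,0.05,0,0,0.07,0]
}}

```text
time: 5.05
position: [0.6418, -0.1405, 0.205]
tool_rot: [1.0, -0.0, 0.0, 0.0]
ft_force: [-0.0, -0.5, -4.0]
grip_width: 0.0633
```

```bash
python3 look.py side 263 195 50 g2.png
```

```text
5.1 [ 0.6418 -0.1405  0.2053] [-0.1  0.3 -3.7] 0.06374661779672758
```

View pics/g2.png

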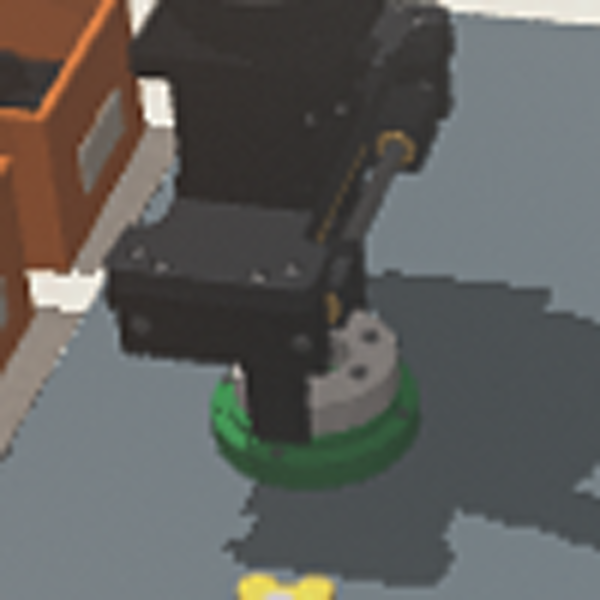

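The flange is threaded and resting on the seat. I release it, go up and move to the pulley.

Call:
{"op": "servo_tool", "data": {
  "steps": [0.087,0,0,0,0,0.087,0,0,0,0,0.087,0,0,0,0,0.087,0,0,-0.05,0,0.087,0,0,-0.095,0,0.087,-0.05,0.003,-0.095,0,0.087,-0.1,0.008,-0.095,0,0.087,-0.15,0.012,-0.095,0,0.087,-0.185,0.015,-0.095,0,0.087,-0.185,0.015,-0.095,0,0.087,-0.185,0.015,-0.095,0]
}}

```text
time: 6.48
position: [0.4575, -0.156, 0.3004]
tool_rot: [1.0, -0.0, 0.001, 0.001]
ft_force: [0.6, 0.1, -0.4]
grip_width: 0.087
```

```bash
python3 look.py side 290 205 60 g3.png
```

```text
6.525 [ 0.4578 -0.156   0.3003] [ 0.1 -0.1  0.4] 0.08712376431949634
```

View pics/g3.png

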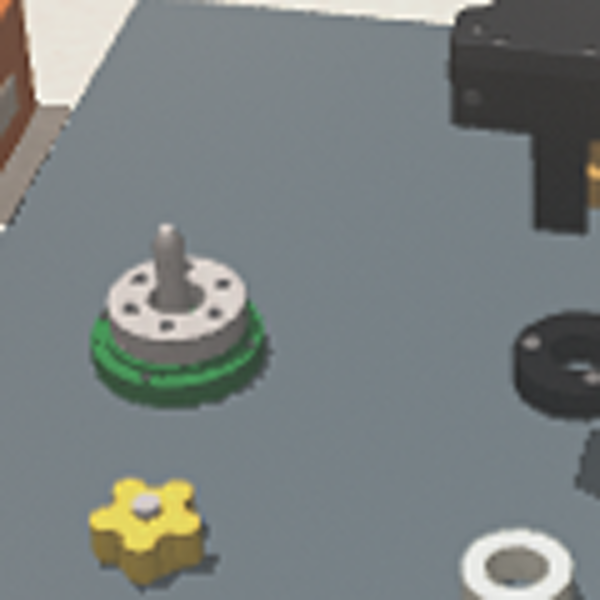

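The flange lies flat on the seat, with the post up through its hole. Next I grasp the pulley.

Call:
{"op": "servo_tool", "data": {
  "steps": [0.087,-0.001,0,0.06,0,0.087,-0.001,0,0.1,0,0.087,-0.001,0,0.115,0,0.087,-0.001,0,0.115,0,0.05,-0.001,0,0.115,0,0.05,-0.001,0,0.115,0,0.05,-0.001,0,0.115,0,0.05,-0.001,0,0.115,0,0.05,-0.001,0,0.115,0,0.05,-0.001,0,0.115,0],
  "force": 30
}}

```text
time: 7.78
position: [0.4557, -0.1556, 0.1851]
tool_rot: [1.0, -0.0, 0.0, 0.0]
ft_force: [-0.5, -0.5, 5.5]
grip_width: 0.0587
```

Call:
{"op": "servo_tool", "data": {
  "steps": [0.05,0,0,-0.05,0,0.05,0,0,-0.09,0,0.05,0.187,-0.292,-0.09,0,0.05,0.187,-0.292,-0.09,0,0.05,0.187,-0.292,-0.09,0,0.05,0.187,-0.292,-0.09,0,0.05,0.187,-0.292,-0.09,0,0.05,0.187,-0.292,-0.09,0,0.05,0.187,-0.292,-0.09,0,0.05,0.187,-0.292,-0.09,0,0.05,0.187,-0.292,-0.09,0]
}}

```text
time: 9.15
position: [0.6419, 0.1352, 0.2743]
tool_rot: [1.0, -0.001, -0.001, 0.0]
ft_force: [0.1, 0.6, -0.8]
grip_width: 0.0588
```

```bash
python3 look.py side 225 275 60 r1.png
```

```text
9.2 [0.6421 0.1352 0.2745] [ 0.   0.1 -1.5] 0.05868574208417384
```

View pics/r1.png

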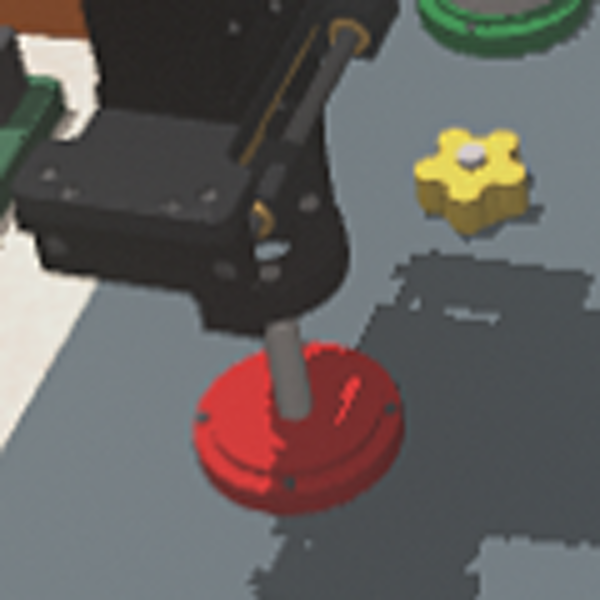

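The pulley is held above the red post, close to centred, so I lower it.

Call:
{"op": "servo_tool", "data": {
  "steps": [0.05,0.001,-0.001,0.025,0,0.05,0.001,-0.001,0.045,0,0.05,0.001,-0.001,0.06,0,0.05,0.001,-0.001,0.067,0,0.05,0.001,-0.001,0.07,0,0.05,0.001,-0.001,0.07,0]
}}

```text
time: 9.95
position: [0.6438, 0.1376, 0.205]
tool_rot: [1.0, -0.0, 0.0, -0.0]
ft_force: [0.4, -0.6, -0.8]
grip_width: 0.0585
```

```bash
python3 look.py side 225 285 50 r2.png
```

```text
10.0 [0.6439 0.1376 0.2052] [-0.4 -0.2 -0.9] 0.05853913008799843
```

View pics/r2.png

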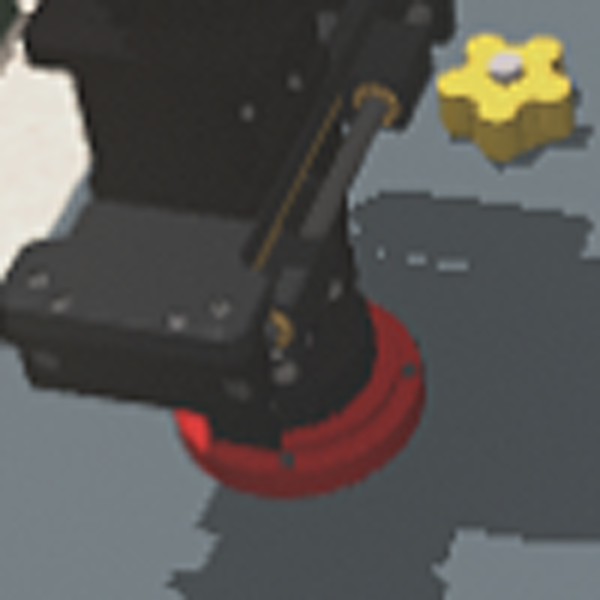

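It is seated. I release it and move on to the buffer ring.

Call:
{"op": "servo_tool", "data": {
  "steps": [0.087,0,0,0,0,0.087,0,0,0,0,0.087,0,0,0,0,0.087,0,0,-0.05,0,0.087,0,0,-0.095,0,0.087,-0.183,-0.167,-0.095,0,0.087,-0.183,-0.167,-0.095,0,0.087,-0.183,-0.167,-0.095,0,0.087,-0.183,-0.167,-0.095,0,0.087,-0.183,-0.167,-0.095,0,0.087,-0.183,-0.167,-0.095,0,0.087,-0.183,-0.167,-0.095,0]
}}

```text
time: 11.5
position: [0.4621, 0.3038, 0.2999]
tool_rot: [1.0, -0.001, 0.001, -0.0]
ft_force: [-0.0, -0.7, -1.4]
grip_width: 0.0869
```

```bash
python3 look.py side 260 330 80 b1.png
```

```text
11.55 [0.462  0.3036 0.2998] [-0.1 -0.4 -0.4] 0.0873668914942785
```

View pics/b1.png

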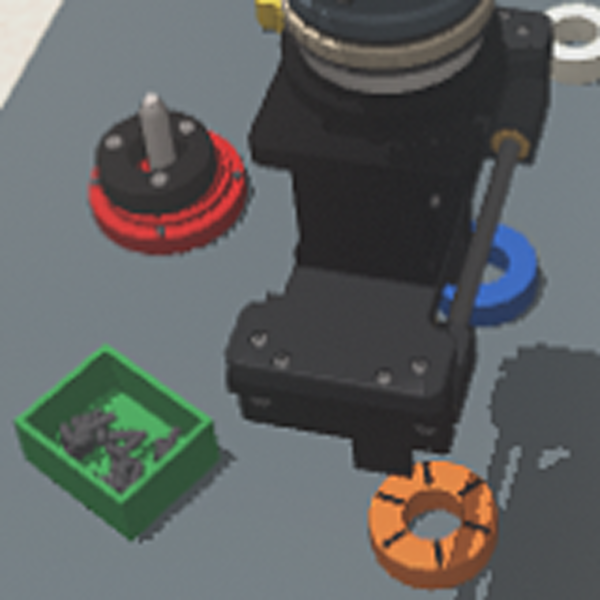

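The pulley is seated on the red nest, and the buffer is below the gripper. I grasp it.

Call:
{"op": "servo_tool", "data": {
  "steps": [0.087,-0.001,-0.001,0.06,0,0.087,-0.001,-0.001,0.1,0,0.087,-0.001,-0.001,0.115,0,0.087,-0.001,-0.001,0.115,0,0.045,-0.001,-0.001,0.115,0,0.045,-0.001,-0.001,0.115,0,0.045,-0.001,-0.001,0.115,0,0.045,-0.001,-0.001,0.115,0,0.045,-0.001,-0.001,0.115,0,0.045,-0.001,-0.001,0.115,0]
}}

```text
time: 12.8
position: [0.4597, 0.3056, 0.1851]
tool_rot: [1.0, -0.0, 0.0, -0.0]
ft_force: [0.5, -0.4, 4.7]
grip_width: 0.0558
```

```bash
python3 - <<'E'
from h import *
c=camera("top"); im=c["pixels"]; hsv=cv2.cvtColor(im,cv2.COLOR_BGR2HSV)
print(fit(c,(hsv[...,2]<75).astype(np.uint8)*255,(220,160),.027,22))
print(fit(c,((hsv[...,2]>135)&(hsv[...,1]<60)).astype(np.uint8)*255,(366,163),.034,24))
r=lambda a:cv2.resize(a,(400,400),interpolation=cv2.INTER_CUBIC)
cv2.imwrite("pics/n2.png",np.hstack([r(im[130:190,192:252]),r(im[135:195,336:396])]))
E
```

```text
(array([645.8, 139. ,  62.9]), array([645.3, 137.7,  54.3,  61.2]))
(array([ 643.8, -140.9,   92.2]), array([ 646.3, -142.1,   74.1,   82.8]))
```

View pics/n2.png

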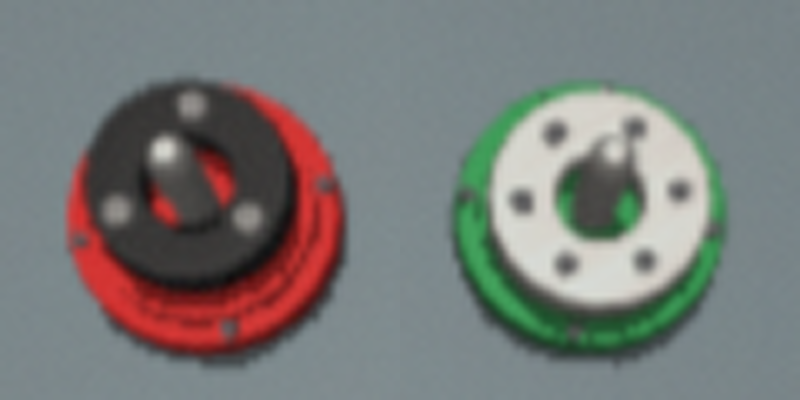

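Both parts are threaded, within 3 mm of their axes. I carry the buffer to the green nest.

Call:
{"op": "servo_tool", "data": {
  "steps": [0.045,0,0,-0.05,0,0.045,0,0,-0.095,0,0.045,0.182,0.446,-0.095,0,0.045,0.182,0.446,-0.095,0,0.045,0.182,0.446,-0.095,0,0.045,0.182,0.446,-0.095,0,0.045,0.182,0.446,-0.095,0,0.045,0.182,0.446,-0.095,0,0.045,0.182,0.446,-0.095,0,0.045,0.182,0.446,-0.095,0,0.045,0.182,0.446,-0.095,0,0.045,0.182,0.446,-0.095,0]
}}

```text
time: 14.35
position: [0.6408, -0.1401, 0.2788]
tool_rot: [1.0, -0.0, -0.001, -0.001]
ft_force: [0.1, 0.1, -0.8]
grip_width: 0.0559
```

```bash
python3 look.py side 263 195 50 g4.png
```

```text
14.4 [ 0.6407 -0.1394  0.279 ] [ 0.2  0.7 -0.4] 0.0551433350881204
```

View pics/g4.png

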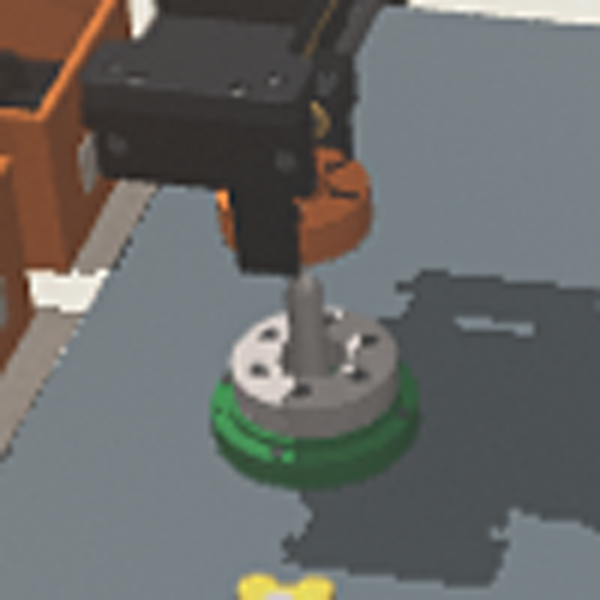

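The buffer is held above the post and looks centred. I lower it to 35 mm.

Call:
{"op": "servo_tool", "data": {
  "steps": [0.045,0.001,0.001,0.02,0,0.045,0.001,0.001,0.04,0,0.045,0.001,0.001,0.052,0,0.045,0.001,0.001,0.057,0,0.045,0.001,0.001,0.059,0,0.045,0.001,0.001,0.059,0]
}}

```text
time: 15.15
position: [0.6427, -0.1416, 0.2211]
tool_rot: [1.0, -0.0, 0.0, 0.0]
ft_force: [-0.4, -0.0, -0.6]
grip_width: 0.0559
```

```bash
python3 look.py side 263 195 50 g5.png
```

```text
15.2 [ 0.6428 -0.1416  0.2213] [-0.   0.2  0.1] 0.055698097348620454
```

View pics/g5.png

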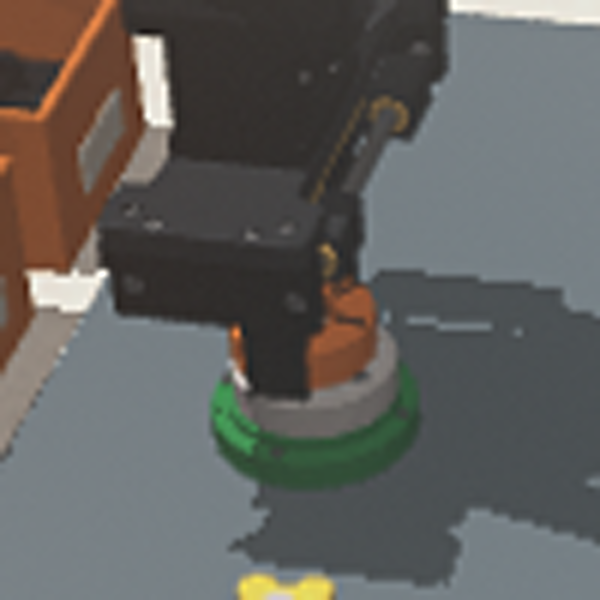

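It is seated. I release it and go to the bush.

Call:
{"op": "servo_tool", "data": {
  "steps": [0.08,0,0,0,0,0.08,0,0,0,0,0.08,0,0,0,0,0.08,0,0,-0.04,0,0.08,0,0,-0.08,0,0.075,-0.172,0.172,-0.08,0,0.075,-0.172,0.172,-0.08,0,0.075,-0.172,0.172,-0.08,0,0.075,-0.172,0.172,-0.08,0,0.075,-0.172,0.172,-0.08,0,0.075,-0.172,0.172,-0.08,0,0.075,-0.172,0.172,-0.08,0]
}}

```text
time: 16.7
position: [0.4714, -0.3125, 0.3008]
tool_rot: [1.0, 0.001, 0.0, -0.0]
ft_force: [0.3, 0.8, 0.0]
grip_width: 0.075
```

```bash
python3 look.py side 320 180 70 u1.png
```

```text
16.75 [ 0.4714 -0.3124  0.3008] [-0.1  0.7 -1.3] 0.07537724462489899
```

View pics/u1.png

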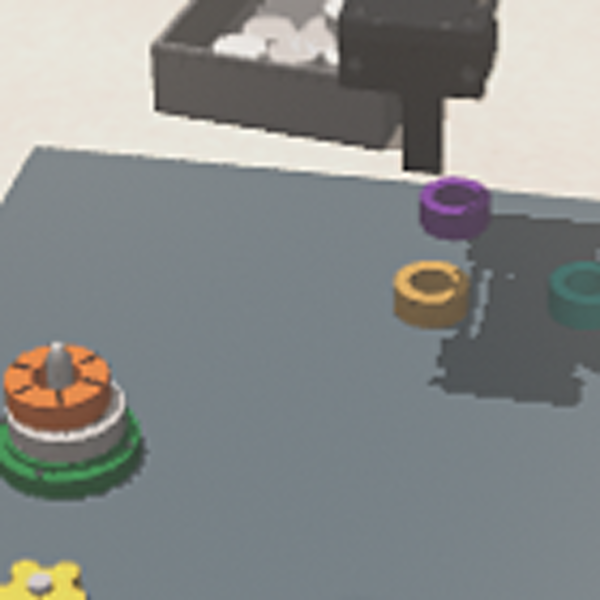

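The buffer sits flat on the flange, threaded on the post. The gripper is above the brass bush at crop (432,295), so I grasp it.

Call:
{"op": "servo_tool", "data": {
  "steps": [0.075,0,0.001,0.06,0,0.075,0,0.001,0.1,0,0.075,0,0.001,0.115,0,0.075,0,0.001,0.115,0,0.035,0,0.001,0.115,0,0.035,0,0.001,0.115,0,0.035,0,0.001,0.115,0,0.035,0,0.001,0.115,0,0.035,0,0.001,0.115,0,0.035,0,0.001,0.115,0]
}}

```text
time: 18.0
position: [0.4705, -0.3144, 0.1863]
tool_rot: [1.0, -0.0, 0.0, -0.0]
ft_force: [-0.5, 1.0, 5.4]
grip_width: 0.043
```

Call:
{"op": "servo_tool", "data": {
  "steps": [0.035,0,0,-0.05,0,0.035,0,0,-0.1,0,0.035,0.173,-0.451,-0.1,0,0.035,0.173,-0.451,-0.1,0,0.035,0.173,-0.451,-0.1,0,0.035,0.173,-0.451,-0.1,0,0.035,0.173,-0.451,-0.1,0,0.035,0.173,-0.451,-0.1,0,0.035,0.173,-0.451,-0.1,0,0.035,0.173,-0.451,-0.1,0,0.035,0.173,-0.451,-0.1,0,0.035,0.173,-0.451,-0.1,0]
}}

```text
time: 19.5
position: [0.6431, 0.1363, 0.2849]
tool_rot: [1.0, 0.0, -0.001, 0.0]
ft_force: [0.8, -0.3, -1.3]
grip_width: 0.0426
```

```bash
python3 look.py side 225 275 50 r3.png
```

```text
19.55 [0.6431 0.1356 0.285 ] [-0.2  0.6 -1.8] 0.042783160082737304
```

View pics/r3.png

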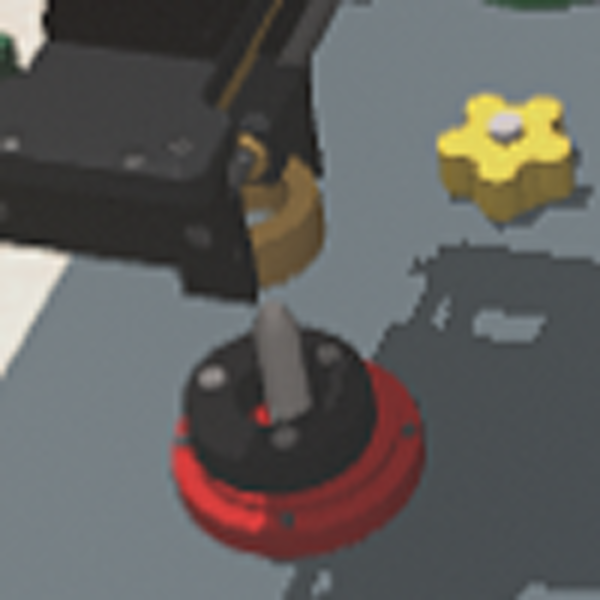

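```bash
python3 - <<'E'
from h import *
d=camera("side"); im=d["pixels"]; hsv=cv2.cvtColor(im,cv2.COLOR_BGR2HSV)
m=(hsv[...,0]>8)&(hsv[...,0]<30)&(hsv[...,1]>90)&(hsv[...,2]>40)
for y in range(250,275):
    x=np.nonzero(m[y,205:245])[0]
    if len(x): print(y,x.min()+205,x.max()+205)
for p in [(229.3,260),(229.3,264)]:
    print(cast(d,[p],.109)[0]+.022*np.array([.978,.209,0]))
# post edges
for y in (278,285,290):
    print(y,im[y,215:240].max(axis=1))
E
```

```text
250 217 219
251 218 225
252 217 226
253 217 226
254 222 227
255 216 227
256 215 227
257 216 227
258 216 227
259 216 228
260 221 228
261 220 228
262 217 228
263 217 228
264 217 228
265 217 228
266 218 227
267 218 226
268 218 225
269 218 224
270 218 222
271 218 219
[0.64227626 0.13374193 0.109     ]
[0.63879132 0.14372565 0.109     ]
278 [133 136  96 101 116 121 117 108  97 107 126 127 135 135 133 133 131 133
 132 132 132 132 132 133 134]
285 [ 57  56  55  84 101 106 107 107 104 102  71  46  44  60  73  57  55  54
  45  43  68 124  94  79  83]
290 [ 46  46  44  41  90 102 106 107 104 103 100  69  44  45  51  56  53  46
  45  48  46  44  93 125 122]
```

The cast edge puts the bush centre about 2 mm from the post axis, against 6 mm of clearance, so I lower it.

Call:
{"op": "servo_tool", "data": {
  "steps": [0.035,0,0,0.02,0,0.035,0,0,0.035,0,0.035,0,0,0.05,0,0.035,0,0,0.058,0,0.035,0,0,0.061,0,0.035,0,0,0.061,0]
}}

```text
time: 20.35
position: [0.6437, 0.1366, 0.2247]
tool_rot: [1.0, -0.0, 0.0, -0.0]
ft_force: [0.1, 0.6, -1.8]
grip_width: 0.0428
```

```bash
python3 look.py side 225 275 50 r4.png
```

```text
20.4 [0.6439 0.1366 0.2251] [ 0.5 -0.3 -1.3] 0.04256316122037596
```

View pics/r4.png

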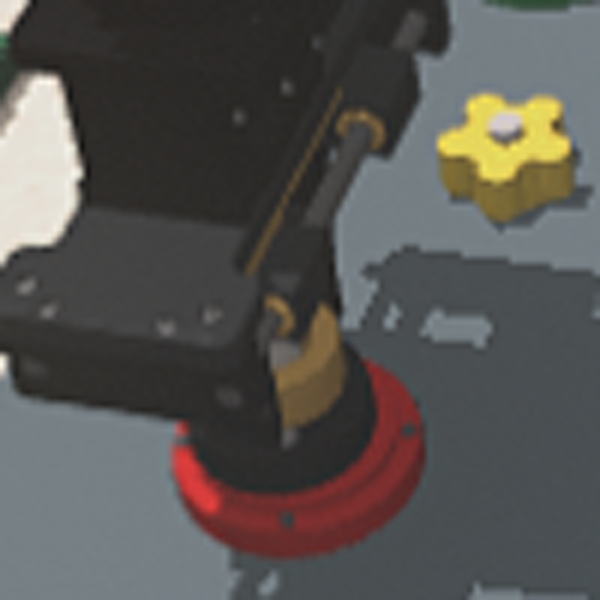

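Call:
{"op": "servo_tool", "data": {
  "steps": [0.035,0,0,0.002,0,0.07,0,0,0.002,0,0.07,0,0,0.002,0,0.07,0,0,0.002,0,0.07,0,0,-0.04,0,0.07,0,0,-0.077,0,0.07,-0.186,0.143,-0.077,0,0.07,-0.186,0.143,-0.077,0,0.07,-0.186,0.143,-0.077,0,0.07,-0.186,0.143,-0.077,0,0.07,-0.186,0.143,-0.077,0,0.07,-0.186,0.143,-0.077,0]
}}

```text
time: 21.9
position: [0.4586, -0.0067, 0.3022]
tool_rot: [1.0, -0.0, 0.001, 0.0]
ft_force: [0.4, 0.5, -0.7]
grip_width: 0.0699
```

```bash
python3 look.py side 275 260 75 c1.png
```

```text
21.95 [ 0.4589 -0.0064  0.3022] [-0.1 -0.3  0.2] 0.07012882974884362
```

View pics/c1.png

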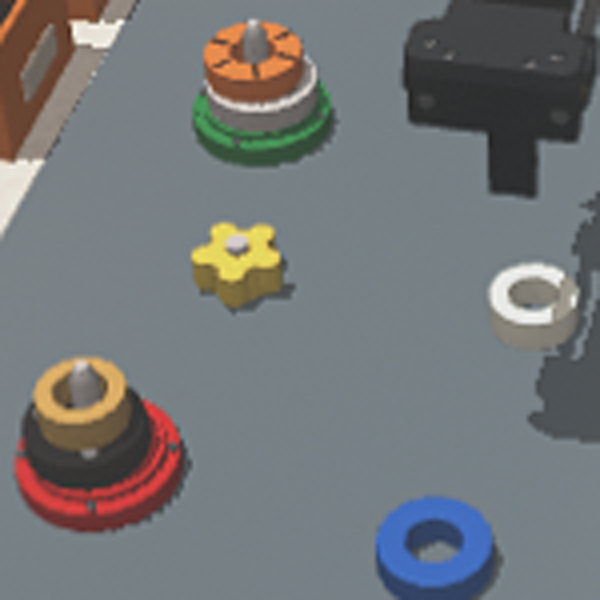

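The bush is threaded flat on the pulley. Only the white collar is left, at crop (533,300), and I grasp it now.

Call:
{"op": "servo_tool", "data": {
  "steps": [0.07,-0.001,0,0.06,0,0.07,-0.001,0,0.1,0,0.07,-0.001,0,0.117,0,0.07,-0.001,0,0.117,0,0.035,-0.001,0,0.117,0,0.035,-0.001,0,0.117,0,0.035,-0.001,0,0.117,0,0.035,-0.001,0,0.117,0,0.035,-0.001,0,0.117,0,0.035,-0.001,0,0.117,0]
}}

```text
time: 23.2
position: [0.4566, -0.0065, 0.1848]
tool_rot: [1.0, -0.0, 0.0, 0.0]
ft_force: [-0.1, -0.2, 1.2]
grip_width: 0.0454
```

Call:
{"op": "servo_tool", "data": {
  "steps": [0.035,0,0,-0.05,0,0.035,0,0,-0.1,0,0.035,0.185,0.134,-0.1,0,0.035,0.185,0.134,-0.1,0,0.035,0.185,0.134,-0.1,0,0.035,0.185,0.134,-0.1,0,0.035,0.185,0.134,-0.1,0,0.035,0.185,0.134,-0.1,0,0.035,0.185,0.134,-0.1,0]
}}

```text
time: 24.32
position: [0.6403, -0.1394, 0.2843]
tool_rot: [1.0, 0.0, -0.001, -0.001]
ft_force: [0.4, 0.1, 0.5]
grip_width: 0.0452
```

```bash
python3 look.py side 263 190 50 g6.png
```

```text
24.375 [ 0.6405 -0.1395  0.2846] [-0.   0.5 -1.4] 0.045402673495829944
```

View pics/g6.png

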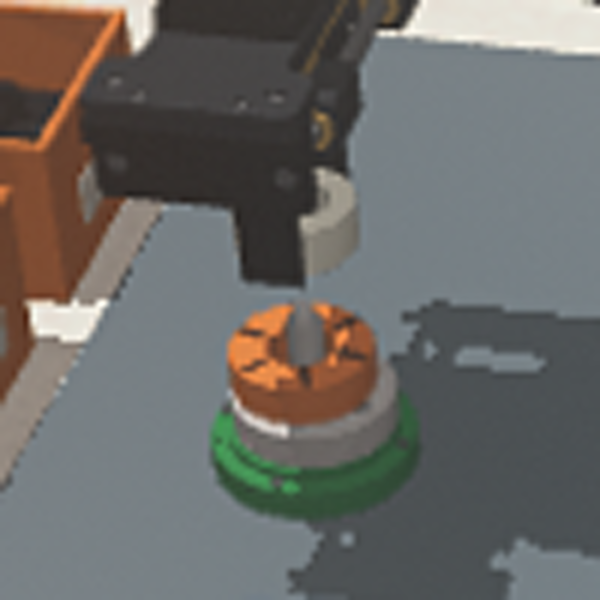

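The collar's edge puts its centre over the post, so I lower it to just above the buffer.

Call:
{"op": "servo_tool", "data": {
  "steps": [0.035,0.001,0.001,0.015,0,0.035,0.001,0.001,0.028,0,0.035,0.001,0.001,0.038,0,0.035,0.001,0.001,0.044,0,0.035,0.001,0.001,0.047,0,0.035,0.001,0.001,0.047,0]
}}

```text
time: 25.12
position: [0.6426, -0.1416, 0.2377]
tool_rot: [1.0, -0.0, 0.0, 0.0]
ft_force: [0.3, 0.2, -0.5]
grip_width: 0.0456
```

```bash
python3 look.py side 263 190 50 g7.png
```

```text
25.175 [ 0.6427 -0.1416  0.2379] [ 0.5 -0.6  0.3] 0.04547552446905743
```

View pics/g7.png

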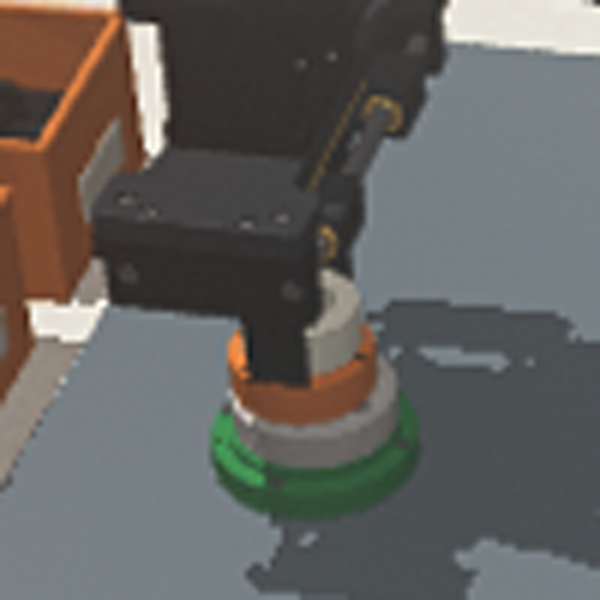

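The collar is seated. I release it, lift off and back away.

Call:
{"op": "servo_tool", "data": {
  "steps": [0.07,0,0,0,0,0.07,0,0,0,0,0.07,0,0,0,0,0.07,0,0,-0.04,0,0.07,0,0,-0.09,0,0.07,-0.16,0.17,-0.09,0,0.07,-0.16,0.17,-0.09,0,0.07,-0.16,0.17,-0.09,0,0.07,-0.16,0.17,-0.09,0,0.07,-0.16,0.17,-0.09,0,0.07,-0.16,0.17,-0.09,0,0.07,-0.16,0.17,-0.09,0]
}}

```text
time: 26.68
position: [0.4833, -0.3105, 0.3278]
tool_rot: [1.0, 0.001, 0.0, -0.0]
ft_force: [0.8, 0.8, -0.0]
grip_width: 0.0701
```

```bash
python3 - <<'E'
from h import *
c=camera("top"); d=camera("side"); im=c["pixels"]; im2=d["pixels"]
print(get_obs()["position"])
r=lambda a:cv2.resize(a,(300,300),interpolation=cv2.INTER_CUBIC)
cv2.imwrite("pics/fin.png",np.vstack([np.hstack([r(im[125:195,185:255]),r(im[128:198,330:400])]),np.hstack([r(im2[245:325,185:265]),r(im2[160:240,225:305])])]))
cv2.imwrite("pics/fin2.png",im2)
for k,lo,hi,sd,z in(("blue",100,125,(308,322),9),("knob",20,35,(260,251),15),("box",45,80,(211,367),15)):
    h=cv2.cvtColor(im2,cv2.COLOR_BGR2HSV); m=((h[...,0]>=lo)&(h[...,0]<=hi)&(h[...,1]>90)).astype(np.uint8)*255
    print(k,fit(d,m,sd,z/1000)[0])
h=cv2.cvtColor(im,cv2.COLOR_BGR2HSV)
m=((h[...,2]>155)&(h[...,1]<60)).astype(np.uint8)*255; print("collar",fit(c,m,(368,158),.072,14))
m=((h[...,0]<30)&(h[...,0]>12)&(h[...,1]>90)).astype(np.uint8)*255; print("bush",fit(c,m,(218,155),.05,20))
E
```

```text
[ 0.48331147 -0.31041225  0.32771355]
blue [471.4 160.3  65.9]
knob [616.5  -5.3  66.3]
box [609.7 293.  108.2]Traceback (most recent call last):
  File "<stdin>", line 11, in <module>
  File "h.py", line 11, in fit
    k=max(cs,key=cv2.contourArea)[:,0]
      ~~~^^^^^^^^^^^^^^^^^^^^^^^^
ValueError: max() iterable argument is empty
```

View pics/fin.png

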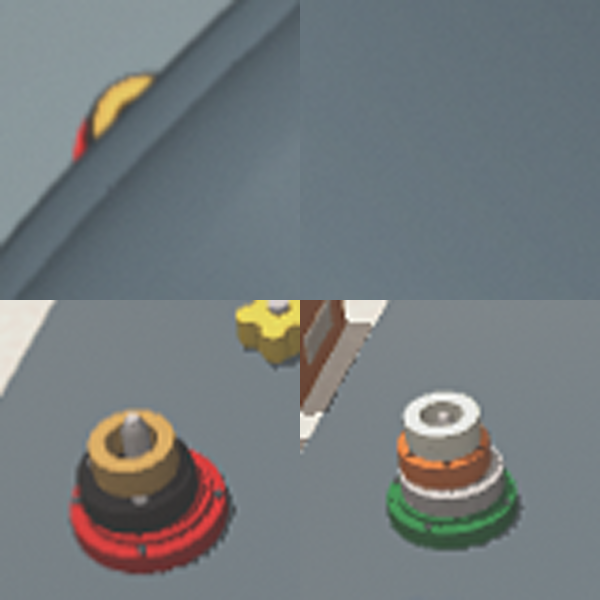

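The side view shows both stacks complete and flat, with post tips inside the top holes. The arm hides them from the top camera. I do one numeric check from the side, then hand in.

```bash
python3 - <<'E'
from h import *
d=camera("side"); im=d["pixels"]; h=cv2.cvtColor(im,cv2.COLOR_BGR2HSV)
m=((h[...,2]>155)&(h[...,1]<60)).astype(np.uint8)*255
print("collar top",fit(d,m,(263,191),.072,13))
m=((h[...,0]<30)&(h[...,0]>10)&(h[...,1]>90)&(h[...,2]>150)).astype(np.uint8)*255
print("bush top",fit(d,m,(221,282),.056,14))
m=((h[...,0]<20)&(h[...,0]>3)&(h[...,1]>90)).astype(np.uint8)*255
print("buffer side",fit(d,m,(264,203),.043,18))
print(hand_in())
E
```

```text
collar top (array([ 643.3, -140.7,   47.1]), array([ 642.9, -140.7,   43.6,   45. ]))
bush top (array([644.2, 137.6,  43.3]), array([644.3, 137.3,  38.7,  39. ]))
buffer side (array([ 644.6, -138.6,   69.2]), array([ 645.2, -144.8,   51.2,   77.6]))
the job is handed in; nothing more can be done
None
```

Both nests are loaded and the job is handed in at about 27 s of the 120 s allowed. Green holds the flange, buffer and collar; red holds the pulley and bush, each in that order from the bottom. `hand_in()` gave no verdict.

**Last checks (side camera):**
- **Top parts:** the collar's centre was about 1 mm from the green post's axis and the bush's about 1–2 mm from the red one's.
- **Lower parts:** the top view earlier put the pulley about 3 mm off its axis. The buffer fit from the side is rougher, about 3–5 mm, because its side wall distorts it. The flange's numeric fit was unusable because the mask failed. In the pictures it sits flat over the post.
- **Flatness and release:** all five parts looked flat with the posts through their holes, and the gripper was clear of everything.
- **Left alone:** the knob measured exactly where it started. The final blue ring and box readings differ from their first ones by about 5–9 mm, but the masks were looser. The arm never went near them.
- **Failed check:** the final top-view measurement didn't work because the arm was blocking the nests.

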